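# Return the paging microphone to its ready mark

### The job

The paging microphone's console slides on a rail along the counter and is held by a clamp lever: swing the lever fully open, slide the console until its pointer lines up with the tip of the triangular mark plate (not the round one), then swing the lever fully back to lock it there. Last, press the console's hinged key cover down until its catch holds it shut. Leave everything else on the counter where it is.

Things in the scene. Friction and masses are not known exactly. Their poses are not given: they have to be found in the camera images.
- station: the fixed bed of the paging station, a grey plate 225 mm (x) by 460 mm (y), 16 mm thick, with a low aluminium rail (top 22 mm above the counter). The console slides along its y axis; its x axis points away from the robot. Origin: on the counter, under the rail, mid-length. The counter around it is at z = 0.
- carriage (a joint): position of the sliding microphone console along the station's +y, m; 0 is mid-rail, travel -0.13 to 0.13. Moves with about 8 N when the clamp is open and not at all when locked.
- console (a point): on the sliding console, over the rail's middle line, at the console's top, 62 mm above the counter. The black console reaches from 38 mm on the robot's side of this point to 110 mm beyond it (station x) and 55 mm to either side (y). It rides on a dark steel saddle plate, 100 mm to each side in x and 60 mm in y, top at 31 mm, whose part toward the robot carries clamp and grip fin.
- clamp (a joint): angle of the clamp lever, rad: 0 locked (lever lies along the station's +y), 1.5 fully open (lever points along the station's -x, toward the robot). It turns counter-clockwise from above to open. The brake bites below about 0.5. Takes about 2 to 4 N at the knob and stays where it is left.
- clamp_pivot (a point): point on the clamp lever's upright pivot axis, 75 mm above the counter; a steel hub of 22 mm diameter stands below it, up to 57 mm. Its position moves with the console.
- clamp_knob (a point): grip point on the upright round knob at the free end of the clamp lever, 65 mm from the pivot axis; the knob is 16 mm in diameter, 42 mm tall (51 to 93 mm above the counter); this point is 75 mm above the counter. The knob spins freely on its stud. The lever arm is a 10 mm rod between hub and knob, rising from 55 to 65 mm: fingers closing along it land on it, so pinch across it.
- grip_fin (a point): point in the upright fin by which the console is slid: 26 mm (station x) by 14 mm (station y), from 31 to 83 mm above the counter, standing on the saddle 68 mm to the -y side of the clamp pivot and 37 mm in front of the console (centre to face). This point is on its mid-axis, 75 mm above the counter.
- pointer (a point): tip of the console's steel pointer, a 4 mm wide finger that sticks out of the console's far side (station +x) just over the bed, 31 mm above the counter.
- triangle_mark: the mark to set to: flat dark triangular plate, 21 mm (x) by 24 mm (y), 5 mm thick, fixed on the bed. Origin: at its tip that points to the console, on its underside; its y axis runs along the rail.
- round_mark: another plate, a flat dark disc 22 mm across, 5 mm thick, not to be used. Origin: at its edge nearest the console.
- cover (a joint): angle of the hinged key cover, rad: 0 shut, larger as its edge nearest the robot lifts. Released before the catch has clicked it springs up again to 0.3 or so. The click takes about 4 to 8 N at the edge.
- cover_hinge (a point): middle of the cover's hinge line (along station y) on the console, 68 mm above the counter.
- cover_edge (a point): middle of the top of the cover's free edge, 60 mm from the hinge line (nearest the robot when shut; then 71 mm above the counter). The cover is a grey plate 56 mm long, 80 mm wide, 6 mm thick; a small catch block 14 mm wide stands 13 mm in front of the shut edge, 76 mm high.
- mic_head (a point): upper end of the microphone on its stem, 220 mm above the counter; head 32 mm thick, top at 236 mm, 44 mm behind the cover hinge (station +x). The stem rises from the console nearly straight below it.
- mug: bystander: white ceramic mug, 76 mm wide, 90 tall. Origin: centre of its underside.
- stapler: bystander: stapler, 34 x 140 x 44 mm. Origin: centre of its underside.
- tape: bystander: tape dispenser, 150 x 60 x 84 mm. Origin: centre of its underside.
- stamp: bystander: wooden hand stamp, 38 mm wide, 74 tall. Origin: centre of its underside.
- calculator: bystander: flat desk calculator, 140 x 80 x 16 mm. Origin: centre of its underside.

How it is judged:
By the outcome, as a careful person would: the job done as asked, in the order asked, and still so for the second after the job is handed in, with the robot touching nothing.
It also fails if it takes over 72 s, if anything falls off the work surface, if the arm or the gripper's body presses on something with over 40 N, if the wrist force passes 120 N, or if a joint passes its speed limit or range.

### The arm

A 6-joint arm with a two-finger parallel gripper is mounted at the origin on the work surface. World frame = base frame: x ahead of the robot, y to its left, z up, the work surface at z = 0. Lengths are in mm, angles in rad, forces in N, time in s.
With the tool pointing down it reaches from about 325 to 925 mm from the base axis. Payload 3.1 kg.
Tool frame: the origin (TCP) lies on the centre line of the jaws, within the pads' length; the fingertips stand 11 mm ahead of it and the grasp point (between the pads) lies 8 mm behind it; z points along the fingers, y is the line along which they close (so a half turn about z gives the same grasp; the last joint's range is limited). The gripper opens to 85 mm and grips with 20 to 120 N. Pads are 22 mm wide; open, the fingers measure 114 mm over their backs; the gripper's body (76 mm by 85 mm) begins 54 mm behind the grasp point. The pads swing forward as they close: fully open they stand 13 mm farther back than shut.
Start: joints at [-1.377, 0.217, 1.613, -0, 1.311, -0.112], TCP at [188.181, -596.009, 242.3] pointing down, gripper open.
Joint ranges: [-2.75, 2.75], [-0.78, 2.1], [0.31, 2.55], [-1.13, 4.27], [0.13, 2.63], [-2.58, 2.58]. Speed limits (rad/s): [2.79, 2.79, 3.14, 3.14, 3.14, 3.14].

### API

Orientations are given as [roll, pitch, yaw] about the fixed x, y, z axes, in that order (R = Rz(yaw) Ry(pitch) Rx(roll)).
In Python, from plant import ctrl gives the robot as it stands. The module is installed in compiled form; this text tells all that it offers.
- The arm moves only by the tool apply_moves, never from a script. Its argument "rows" is a list of rows, each a list of 3 entries, a list of its own where there are three numbers: the shift along the tool's x, y, z normalised to -1 to 1, where 1 is 0.12 m, then the turn, a rotation vector about the tool's x, y, z normalised to -1 to 1, where 1 is 90 degrees, then the opening, from 0 (shut) to 1 (fully open). A call has 1 to 12 rows; each row shifts and turns the commanded pose from where the row before left it, along the tool's axes as they then stand; what a row does not reach is not made up. A row lasts 1/10 s, in which the tool goes at most 50 mm and 8.59 degrees, less where a joint would pass 70% of its speed; a pose out of reach is approached as far as the arm can. A call with a number of a shift or a turn outside -1 to 1 is refused whole. A call with a gripper value outside its range is refused whole. The fingers move at their own pace and stop on an object; "squeeze" is the grip in N (left out, the last holds). Time passes only in rows, so rows that do not move let the fingers close. It gives the time, the measured TCP pose, the force, the opening and the grip force at its end, in the units of the state.
- ctrl.get_obs(): the state, without advancing time (a new reading comes with each control period).
- ctrl.camera(name): name is "scene" or "top"; returns a dict with "color" (400x640x3 uint8, red, green, blue), "fx", "fy", "cx", "cy" (pixels), "distortion" ([k1, k2, p1, p2, k3] as OpenCV has them; the pictures are not rectified), "pose" (4x4, takes a point from camera to world coordinates). Camera axes: x right, y up, looking along -z (the intrinsics and any distortion apply to the point x, -y, -z); pixel columns grow to the right and rows downward; lengths in mm; the calibration is good to about 2 mm. A picture is of the moment at which its call begins. There is no depth.
- ctrl.finish_job(): hands the job in; it is judged then, once.
The state is a dict: "time_s": time; "joint_pos": joint angles; "qd": joint speeds; "tau": joint torques, N m; "eef_pos": TCP position; "orientation": TCP orientation; "wrist_force": force on the tool from outside, world axes, zero at the start; "torque": the same for the moment, N m; "opening": finger opening in mm; "grip_force": force on a finger pad.
Only numpy, scipy, OpenCV 4.12 (cv2) and the standard library are available. Lean on these libraries where they do the work, as an engineer would, in place of code of your own. Each camera call takes 0.05 s, during which the arm holds its last target. There are 200 camera calls.

## Working session

There is one attempt and no reset: what is moved stays moved. The work goes in short steps, Python scripts to look and compute and a tool call to move; the robot and the scene stay as the last step left them, time stands still between calls to the robot, and variables do not carry over. Pictures are saved under pics/ and viewed, at most 10 in all, crops included, and the job is handed in when it is done.

Besides the shell and the picture viewer there is one more tool, called after "Call:" by a JSON object that holds its "name" and its "arguments". apply_moves: Moves the arm, as the interface text tells. Scaled input: -1 to 1 covers 0.12 m each way for a shift and 90 degrees each way for a turn. Its arguments: {"type":"object","properties":{"rows":{"type":"array","items":{"type":"array"}},"squeeze":{"type":"number"}},"required":["rows"]}

```bash
mkdir -p pics; cat > h.py <<'E'
import numpy as np, cv2
from plant import ctrl
def cam(n):
    c=ctrl.camera(n); c['K']=np.array([[c['fx'],0,c['cx']],[0,c['fy'],c['cy']],[0,0,1.]]); c['D']=np.array(c['distortion'],float); c['pose']=np.array(c['pose'],float); return c
def ray(c,uv):
    p=cv2.undistortPoints(np.array([[uv]],float),c['K'],c['D'])[0,0]
    d=c['pose'][:3,:3]@np.array([p[0],-p[1],-1]); return c['pose'][:3,3],d/np.linalg.norm(d)
def onz(c,uv,z):
    o,d=ray(c,uv); return o+d*(z-o[2])/d[2]
def proj(c,P):
    q=(np.asarray(P,float).reshape(-1,3)-c['pose'][:3,3])@c['pose'][:3,:3]
    q=q*[1,-1,-1]
    return cv2.projectPoints(q,np.zeros(3),np.zeros(3),c['K'],c['D'])[0][:,0]
def save(c,n): cv2.imwrite('pics/'+n,c['color'][:,:,::-1])
E
python3 - <<'E'
from h import *
for n in('scene','top'):
    c=cam(n); save(c,n+'0.png'); print(n,c['K'].round(1).tolist(),c['D'],c['pose'].round(3).tolist())
print(ctrl.get_obs())
E
```

```text
scene [[499.8, 0.0, 325.0], [0.0, 499.8, 202.2], [0.0, 0.0, 1.0]] [0.02510895 0.         0.         0.         0.        ] [[-0.139, -0.754, 0.643, 1335.545], [0.99, -0.107, 0.088, 99.725], [0.002, 0.649, 0.761, 1018.067], [0.0, 0.0, 0.0, 1.0]]
top [[384.9, 0.0, 317.7], [0.0, 384.9, 200.4], [0.0, 0.0, 1.0]] [-0.03432258  0.          0.          0.          0.        ] [[-0.021, 0.998, -0.067, 504.712], [-1.0, -0.021, 0.001, 9.672], [-0.001, 0.067, 0.998, 1189.795], [0.0, 0.0, 0.0, 1.0]]
{'time_s': 0.1, 'joint_pos': array([-1.37719187e+00,  2.17684482e-01,  1.61479211e+00,  8.87554917e-06,
        1.31129384e+00, -1.12207605e-01]), 'qd': array([ 0.00147509, -0.00174683, -0.00343886,  0.00058624,  0.001262  ,
        0.00042554]), 'tau': array([-6.81260572e-04, -3.98074079e+01, -3.04970098e+01, -1.62586207e-04,
        4.26586616e-03,  4.07663279e-06]), 'eef_pos': array([ 188.04801637, -595.29029881,  241.0856165 ]), 'orientation': array([-3.13942954e+00, -2.52369456e-04,  3.05809507e-01]), 'wrist_force': array([ 0.59542151,  0.8005596 , -0.24214668]), 'torque': array([-0.02647148,  0.02468777, -0.00729463]), 'grip_force': 0.0, 'opening': 85.44691696852635}
```

View pics/scene0.png

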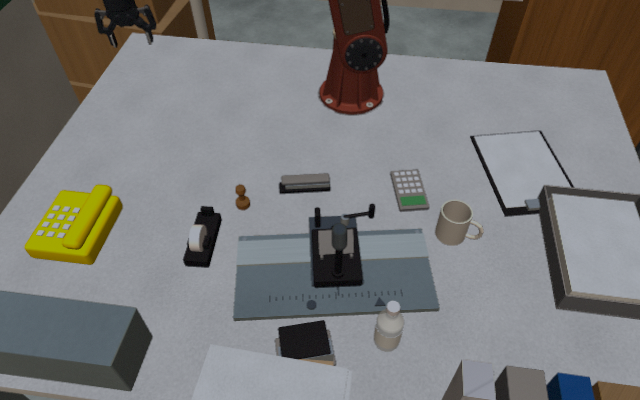

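View pics/top0.png

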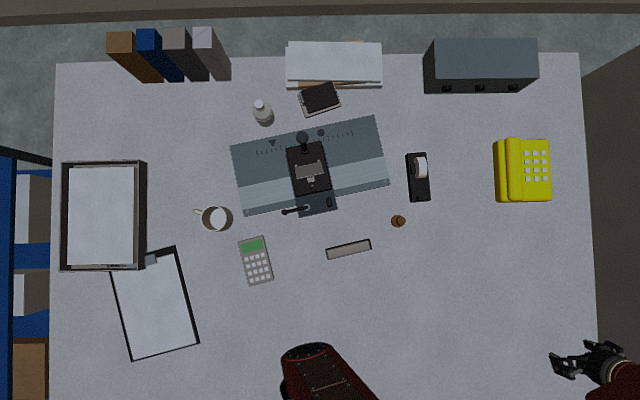

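The scene view, taken from the far side, shows the bed with its corners near (238,236), (425,232), (437,308) and (235,316). The triangle is near (379,302) and the disc near (311,305). In the top view the triangle is near (272,143), the disc near (320,132), the knob near (287,211) and the fin near (330,202). I'll enlarge both views next.

```bash
python3 - <<'E'
import cv2
a=cv2.imread('pics/top0.png')[105:225,225:395]; cv2.imwrite('pics/t1.png',cv2.resize(a,None,fx=4.7,fy=4.7,interpolation=cv2.INTER_CUBIC))
a=cv2.imread('pics/scene0.png')[195:325,230:445]; cv2.imwrite('pics/s1.png',cv2.resize(a,None,fx=3.7,fy=3.7,interpolation=cv2.INTER_CUBIC))
E
```

```text
(no output)
```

View pics/t1.png

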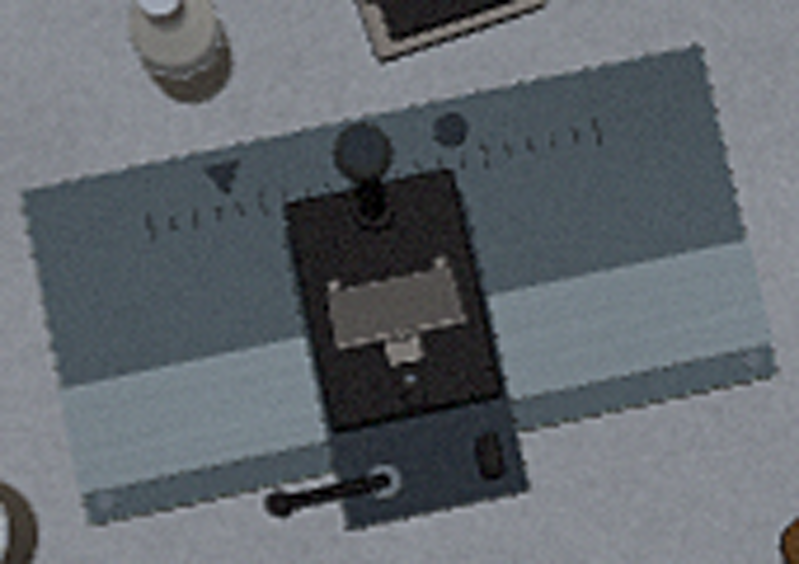

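View pics/s1.png

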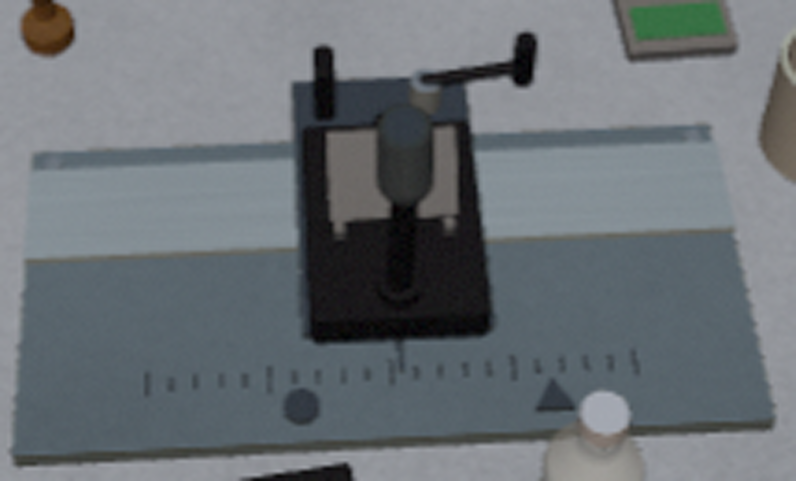

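Top crop: the bed corners are (22,192), (702,45), (775,375) and (95,522). The triangle tip is (228,192), the hub (388,482), the knob top (278,503) and the fin top (487,455). Scene crop: the pointer tip is (402,372), the triangle tip (552,378), the knob top (525,38) and the fin top (323,50).

```bash
cat >> h.py <<'E'
def tc(x,y): return ((x+.5)/4.7+225-.5,(y+.5)/4.7+105-.5)
def sc(x,y): return ((x+.5)/3.7+230-.5,(y+.5)/3.7+195-.5)
E
python3 - <<'E'
from h import *
t=cam('top'); s=cam('scene')
B=np.array([onz(t,tc(*p),16) for p in[(22,192),(702,45),(775,375),(95,522)]]); print(B.round(1).tolist())
print('sides',[np.linalg.norm(B[i]-B[(i+1)%4]).round(1) for i in range(4)])
S=np.array([onz(s,sc(*p),16) for p in[(770,425),(15,462),(33,153),(710,126)]]); print('scene corners',S.round(1).tolist())
for C in(B,S):
    v=C[0]-C[1]+C[3]-C[2]; w=C[0]-C[3]+C[1]-C[2]
    print('yaw from y axis',np.arctan2(-v[0],v[1]),'x axis',np.arctan2(w[1],w[0]),'ctr',C.mean(0).round(1))
yaw=np.arctan2(-v[0],v[1])
for n,c,uv,z in[('tri T',t,tc(228,192),21),('tri S',s,sc(552,378),21),('pointer S',s,sc(402,372),31),('hubT',t,tc(388,482),60),('hubS',s,sc(425,80),57),('knob T',t,tc(278,503),93),('knobS',s,sc(525,38),93),('fin T',t,tc(487,452),83),('finS',s,sc(323,50),83)]:
    print(n,onz(c,uv,z).round(1))
E
```

```text
[[759.1, 278.7, 16.0], [847.9, -171.8, 16.0], [627.5, -212.5, 16.0], [541.0, 232.2, 16.0]]
sides [np.float64(459.2), np.float64(224.1), np.float64(453.0), np.float64(223.0)]
scene corners [[764.5, 275.3, 16.0], [851.8, -167.6, 16.0], [629.0, -214.0, 16.0], [541.9, 236.5, 16.0]]
yaw from y axis 0.19351167068115274 x axis 0.19616378422074512 ctr [693.9  31.6  16. ]
yaw from y axis 0.19289837791341985 x axis 0.18911384098202547 ctr [696.8  32.6  16. ]
tri T [754.9 142.3  21. ]
tri S [754.1 143.2  21. ]
pointer S [768.6  52.7  31. ]
hubT [560.8  40.2  60. ]
hubS [562.3  42.3  57. ]
knob T [547.8 106.3  93. ]
knobS [547.  105.2  93. ]
fin T [576.8 -21.4  83. ]
finS [567.5 -25.5  83. ]
```

Call:
{"name": "apply_moves", "arguments": {"rows": [[[0, 0, 0], [0, 0, -0.0928], 0.6], [[0, 0, 0], [0, 0, -0.0928], 0.6], [[0, 0, 0], [0, 0, -0.0928], 0.6], [[0, 0, 0], [0, 0, -0.0928], 0.6], [[0, 0, 0], [0, 0, -0.0928], 0.6], [[0, 0, 0], [0, 0, -0.0928], 0.6], [[0, 0, 0], [0, 0, -0.0928], 0.6], [[0, 0, 0], [0, 0, -0.0928], 0.6], [[0, 0, 0], [0, 0, -0.0928], 0.6], [[0, 0, 0], [0, 0, -0.0928], 0.6], [[0.1, 0.08, 0], [0, 0, 0], 0.6], [[0.158, 0.123, 0], [0, 0, 0], 0.6]]}}

```text
time_s: 1.4
eef_pos: [206.1, -560.5, 242.0]
orientation: [3.141, -0.0, 1.758]
wrist_force: [0.5, 0.4, -0.2]
opening: 51.0
grip_force: 0.0
```

Call:
{"name": "apply_moves", "arguments": {"rows": [[[0.258, 0.203, 0], [0, 0, 0], 0.6], [[0.258, 0.203, 0], [0, 0, 0], 0.6], [[0.258, 0.203, 0], [0, 0, 0], 0.6], [[0.258, 0.203, 0], [0, 0, 0], 0.6], [[0.258, 0.203, 0], [0, 0, 0], 0.6], [[0.258, 0.203, 0], [0, 0, 0], 0.6], [[0.258, 0.203, 0], [0, 0, 0], 0.6], [[0.258, 0.203, 0], [0, 0, 0], 0.6], [[0.258, 0.203, 0], [0, 0, 0], 0.6], [[0.258, 0.203, 0], [0, 0, 0], 0.6]]}}

```text
time_s: 2.4
eef_pos: [386.0, -207.9, 242.2]
orientation: [3.141, -0.0, 1.76]
wrist_force: [-0.1, -1.0, 0.4]
opening: 51.0
grip_force: 0.0
```

Call:
{"name": "apply_moves", "arguments": {"rows": [[[0.258, 0.203, 0], [0, 0, 0], 0.6], [[0.258, 0.203, 0], [0, 0, 0], 0.6], [[0.258, 0.203, 0], [0, 0, 0], 0.6], [[0.258, 0.203, 0], [0, 0, 0], 0.6], [[0.258, 0.203, 0], [0, 0, 0], 0.6], [[0.258, 0.203, 0], [0, 0, 0], 0.6], [[0.258, 0.203, 0], [0, 0, 0], 0.6], [[0.258, 0.203, 0], [0, 0, 0], 0.6], [[0.258, 0.203, 0], [0, 0, 0], 0.6], [[0, 0, 0], [0, 0, 0], 0.6], [[0, 0, 0], [0, 0, 0], 0.6]]}}

```text
time_s: 3.5
eef_pos: [546.9, 106.1, 241.9]
orientation: [-3.14, 0.0, 1.764]
wrist_force: [0.0, -0.5, -0.8]
opening: 51.1
grip_force: 0.0
```

Call:
{"name": "apply_moves", "arguments": {"rows": [[[0, 0, 0.25], [0, 0, 0], 0.6], [[0, 0, 0.35], [0, 0, 0], 0.6], [[0, 0, 0.35], [0, 0, 0], 0.6], [[0, 0, 0.25], [0, 0, 0], 0.6], [[0, 0, 0.1], [0, 0, 0], 0.6], [[0, 0, 0.083], [0, 0, 0], 0.6], [[0, 0, 0], [0, 0, 0], 0], [[0, 0, 0], [0, 0, 0], 0], [[0, 0, 0], [0, 0, 0], 0], [[0, 0, 0], [0, 0, 0], 0], [[0, 0, 0], [0, 0, 0], 0]], "squeeze": 30}}

```text
time_s: 4.6
eef_pos: [549.1, 105.1, 78.2]
orientation: [3.139, 0.001, 1.764]
wrist_force: [-1.2, -0.4, 5.1]
opening: 14.6
grip_force: 30.2
```

Call:
{"name": "apply_moves", "arguments": {"rows": [[[-0.0043, -0.0679, 0], [0, 0, -0.08], 0], [[-0.0043, -0.0679, 0], [0, 0, -0.08], 0], [[-0.0043, -0.0679, 0], [0, 0, -0.08], 0], [[-0.0043, -0.0679, 0], [0, 0, -0.08], 0], [[-0.0043, -0.0679, 0], [0, 0, -0.08], 0], [[-0.0043, -0.0679, 0], [0, 0, -0.08], 0], [[0, 0, 0], [0, 0, 0], 0]]}}

```text
time_s: 5.3
eef_pos: [509.1, 79.0, 78.2]
orientation: [3.139, 0.003, 2.518]
wrist_force: [-0.8, -0.8, 6.2]
opening: 15.0
grip_force: 30.2
```

Call:
{"name": "apply_moves", "arguments": {"rows": [[[-0.0043, -0.0679, 0], [0, 0, -0.08], 0], [[-0.0043, -0.0679, 0], [0, 0, -0.08], 0], [[-0.0043, -0.0679, 0], [0, 0, -0.08], 0], [[-0.0043, -0.0679, 0], [0, 0, -0.08], 0], [[-0.0043, -0.0679, 0], [0, 0, -0.08], 0], [[-0.0043, -0.0679, 0], [0, 0, -0.08], 0], [[0, -0.02, 0], [0, 0, 0], 0], [[0, 0, 0], [0, 0, 0], 0]]}}

```text
time_s: 6.1
eef_pos: [498.3, 31.9, 78.2]
orientation: [3.138, 0.005, -3.015]
wrist_force: [0.5, 5.1, 6.0]
opening: 14.9
grip_force: 30.4
```

Call:
{"name": "apply_moves", "arguments": {"rows": [[[0, 0, 0], [0, 0, 0], 0.4], [[0, 0, 0], [0, 0, 0], 0.4], [[0, 0, -0.1], [0, 0, 0], 0.4], [[0, 0, -0.2], [0, 0, 0], 0.4], [[0, 0, -0.2], [0, 0, 0], 0.4], [[-0.189, -0.185, 0], [0, 0, 0], 0.4], [[-0.189, -0.185, 0], [0, 0, 0], 0.4], [[-0.189, -0.185, 0], [0, 0, 0], 0.4], [[0, 0, 0], [0, 0, -0.0427], 0.4], [[0, 0, 0], [0, 0, 0], 0.4], [[0, 0, 0], [0, 0, 0], 0.4]]}}

```text
time_s: 7.2
eef_pos: [571.7, -26.7, 136.3]
orientation: [3.141, -0.001, -2.946]
wrist_force: [0.7, 0.3, -0.7]
opening: 34.0
grip_force: 0.0
```

```bash
python3 - <<'E'
from h import *
s=cam('scene');save(s,'s2.png')
a=s['color'][190:330,230:445,::-1]; cv2.imwrite('pics/s2c.png',cv2.resize(a,None,fx=3.7,fy=3.7,interpolation=cv2.INTER_CUBIC))
o=ctrl.get_obs();print(o['eef_pos'],o['orientation'],o['wrist_force'])
print(proj(s,[[574,-25.5,83],[560,41,57],[497,29,93]]))
E
```

```text
[571.52791848 -26.56051769 136.29016101] [ 3.14131182e+00 -8.09438431e-04 -2.94568382e+00] [ 0.06100526 -0.21175211  0.1124826 ]
[[316.52687885 210.1792869 ]
 [344.09891422 215.47700988]
 [342.66513634 186.47214528]]
```

View pics/s2c.png

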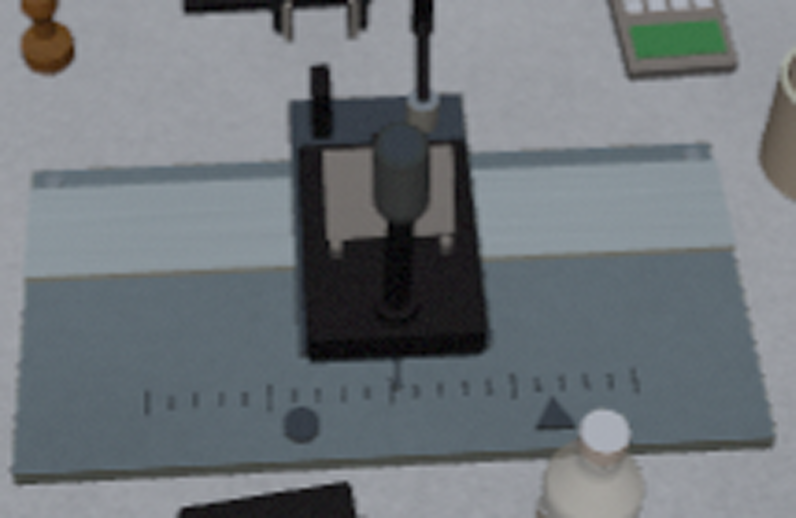

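The lever now points straight at the robot, so it is fully open. The fin top at crop (320,68) is under the gripper, and the pointer tip is at crop (398,388).

Call:
{"name": "apply_moves", "arguments": {"rows": [[[0, 0, 0.15], [0, 0, 0], 0.4], [[0, 0, 0.2], [0, 0, 0], 0.4], [[0, 0, 0.136], [0, 0, 0], 0.4], [[0, 0, 0.05], [0, 0, 0], 0.4], [[0, 0, 0], [0, 0, 0], 0], [[0, 0, 0], [0, 0, 0], 0], [[0, 0, 0], [0, 0, 0], 0], [[0, 0, 0], [0, 0, 0], 0]], "squeeze": 40}}

```text
time_s: 8.05
eef_pos: [571.8, -26.9, 72.1]
orientation: [3.142, -0.001, -2.945]
wrist_force: [-1.1, -1.4, -2.6]
opening: 13.3
grip_force: 43.1
```

```bash
python3 - <<'E'
from h import *
s=cam('scene')
f=np.array([-np.sin(.193),np.cos(.193)])
p=onz(s,((398+.5)/3.7+229.5,(388+.5)/3.7+189.5),31); q=onz(s,((552+.5)/3.7+229.5,(396+.5)/3.7+189.5),21)
print(p,q,(q-p)[:2]@f)
E
```

```text
[767.24590876  50.09308339  31.        ] [753.73433742 143.22584943  21.        ] 93.9951665039115
```

Call:
{"name": "apply_moves", "arguments": {"rows": [[[0, 0.05, 0], [0, 0, 0], 0], [[0, 0.1, 0], [0, 0, 0], 0], [[0, 0.15, 0], [0, 0, 0], 0], [[0, 0.15, 0], [0, 0, 0], 0], [[0, 0.15, 0], [0, 0, 0], 0], [[0, 0.1, 0], [0, 0, 0], 0], [[0, 0.05, 0], [0, 0, 0], 0], [[0, 0, 0], [0, 0, 0], 0], [[0, 0, 0], [0, 0, 0], 0]]}}

```text
time_s: 9.0
eef_pos: [554.3, 61.9, 72.1]
orientation: [3.14, -0.0, -2.945]
wrist_force: [-1.2, -0.5, -1.3]
opening: 13.2
grip_force: 43.3
```

```bash
python3 - <<'E'
from h import *
cs=[cam('scene') for _ in range(8)]
m=np.mean([c['color'] for c in cs],0).astype(np.uint8)
cv2.imwrite('pics/s3full.png',m[:,:,::-1])
a=m[255:325,340:420,::-1]; cv2.imwrite('pics/s3c.png',cv2.resize(a,None,fx=8,fy=8,interpolation=cv2.INTER_CUBIC))
o=ctrl.get_obs();print(o['eef_pos'],o['orientation'],o['wrist_force'])
E
```

```text
[554.32154686  61.89019371  72.11357337] [ 3.14044151e+00 -5.22555975e-04 -2.94502300e+00] [-3.11209026  1.90056621  0.21831797]
```

View pics/s3c.png

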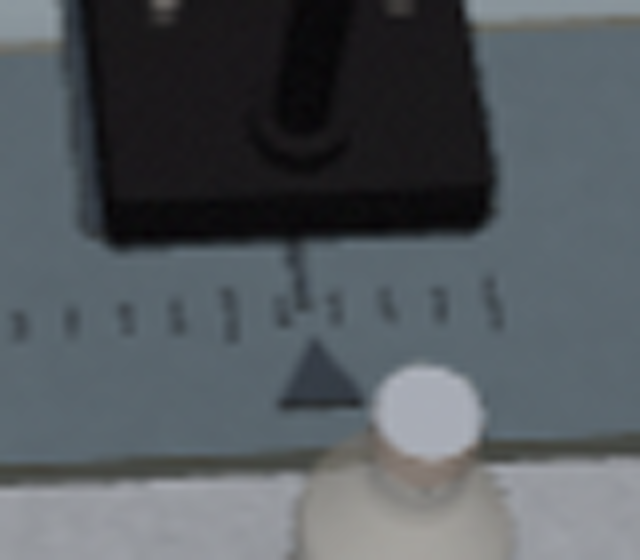

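The pointer finger runs from crop (296,242) to its tip at (303,308). The triangle's tip is at (315,338), with base corners at (277,407) and (362,403).

```bash
python3 - <<'E'
from h import *
s=cam('scene'); t=cam('top')
g=lambda x,y,z:onz(s,((x+.5)/8+339.5,(y+.5)/8+254.5),z)
f=np.array([-np.sin(.193),np.cos(.193)]);e=np.array([np.cos(.193),np.sin(.193)])
for n,p in[('p0',g(296,242,31)),('p1',g(303,308,31)),('tip',g(315,338,21)),('bL',g(277,407,18)),('bR',g(362,403,18))]: print(n,p.round(1),'e',(p[:2]@e).round(1),'f',(p[:2]@f).round(1))
a=cv2.imread('pics/s3full.png')[288:312,370:388]
gray=a.mean(2)
for r in range(295,307): print(r,gray[r-288].astype(int).tolist())
b=cv2.imread('pics/s3full.png')[284:296,368:386].mean(2).astype(int); print(b)
E
```

```text
p0 [729.9 135.6  31. ] e 742.3 f -6.9
p1 [750.9 139.1  31. ] e 763.6 f -7.5
tip [754.1 143.5  21. ] e 767.6 f -3.8
bL [775.6 134.6  18. ] e 787.0 f -16.6
bR [771. 158.  18.] e 787.0 f 7.2
295 [101, 100, 101, 101, 88, 70, 86, 101, 100, 101, 102, 90, 88, 102, 101, 102, 102, 102]
296 [100, 101, 101, 101, 101, 101, 101, 101, 100, 99, 102, 101, 101, 100, 101, 101, 102, 102]
297 [101, 101, 101, 101, 101, 101, 101, 102, 89, 80, 96, 101, 101, 101, 101, 101, 102, 102]
298 [100, 101, 100, 101, 100, 100, 101, 97, 79, 61, 81, 99, 101, 102, 101, 102, 101, 102]
299 [99, 99, 100, 100, 99, 99, 99, 88, 68, 61, 66, 85, 100, 100, 101, 101, 101, 100]
300 [99, 99, 99, 99, 100, 100, 95, 78, 62, 63, 62, 71, 88, 98, 100, 99, 100, 100]
301 [99, 99, 99, 99, 99, 100, 88, 68, 61, 62, 62, 62, 70, 89, 98, 100, 100, 101]
302 [100, 100, 99, 100, 100, 95, 78, 61, 61, 61, 61, 61, 61, 70, 89, 100, 101, 105]
303 [99, 100, 100, 99, 99, 87, 67, 61, 62, 61, 61, 60, 61, 60, 75, 95, 102, 134]
304 [99, 100, 100, 100, 94, 76, 60, 59, 60, 60, 59, 59, 59, 59, 63, 84, 110, 149]
305 [99, 100, 100, 100, 84, 53, 45, 47, 50, 49, 47,
[... 317 characters left out ...]
102 102 101 102 101 102]
 [102 102 102 102 102 103 103  86  60  71  92 103 102 102 101 101 102 101]
 [102 101 102 102 102 102 103  95  75  72  92 102 103 102 101 102 102 101]
 [101 102 102 102 102 102 103 103  89  69  88 102 103 103 102 102 102 102]
 [ 98 100 101 101 102 103 102 102  87  62  85 101 102 101 101 103 103 103]
 [ 75  91 101 101 101 102 100  98  87  65  83 101 100  91  92 102 103 103]
 [ 74  85 101 100 101 102  86  84  88  68  76  95  94  75  85 103 103 103]
 [ 77  84 100 101 101 101  87  82  88  69  76  93 102  87  84 103 103 102]
 [ 86  83 100 100 100 100  86  72  89 100  99 100 101  83  79 103 103 103]
 [ 81  79 101 100 101 101  88  70  86 101 100 101 102  90  88 102 101 102]]
```

```bash
python3 - <<'E'
from h import *
s=cam('scene')
f=np.array([-np.sin(.193),np.cos(.193)])
for n,u,v,z in[('p',376.45,286,31),('p',376.9,288,31),('p',377.04,290,31),('p',377.06,291,31),('t',378.65,297,21),('t',378.95,298,21),('t',379.18,300,21),('t',379.47,301,21),('t',379.7,302,21)]:
    print(n,v,(onz(s,(u,v),z)[:2]@f).round(2))
P0=onz(s,(377,290),31); e=np.array([np.cos(.193),np.sin(.193),0])
print(proj(s,[P0-15*e,P0,P0+8*e]))
E
```

```text
p 286 -7.54
p 288 -7.15
p 290 -7.46
p 291 -7.73
t 297 -4.5
t 298 -4.14
t 300 -4.26
t 301 -3.92
t 302 -3.72
[[376.19731907 284.23071466]
 [377.         290.        ]
 [377.43399085 293.1185135 ]]
```

Call:
{"name": "apply_moves", "arguments": {"rows": [[[0, 0.014, 0], [0, 0, 0], 0], [[0, 0.0135, 0], [0, 0, 0], 0], [[0, 0, 0], [0, 0, 0], 0], [[0, 0, 0], [0, 0, 0], 0]]}}

```text
time_s: 9.95
eef_pos: [554.3, 62.2, 72.1]
orientation: [-3.137, -0.0, -2.944]
wrist_force: [-2.3, -6.8, -0.1]
opening: 13.0
grip_force: 43.6
```

```bash
cat > meas.py <<'E'
from h import *
cs=[cam('scene') for _ in range(8)]; s=cs[0]
g=np.mean([c['color'] for c in cs],0).mean(2); s['color']=np.mean([c['color'] for c in cs],0).astype(np.uint8)
f=np.array([-np.sin(.193),np.cos(.193)])
for r in range(286,293):
    w=np.clip(95-g[r,374:382],0,None); u=(w*np.arange(374,382)).sum()/w.sum(); print('p',r,round(u,2),(onz(s,(u,r),31)[:2]@f).round(2),g[r,372:386].astype(int).tolist())
for r in range(297,303):
    w=np.clip(101-g[r,374:386],0,None); u=(w*np.arange(374,386)).sum()/w.sum(); print('t',r,round(u,2),(onz(s,(u,r),21)[:2]@f).round(2))
o=ctrl.get_obs();print(o['eef_pos'],o['orientation'],o['wrist_force'])
E
python3 meas.py
```

```text
p 286 376.29 -7.9 [102, 103, 103, 86, 61, 71, 92, 103, 103, 103, 101, 101, 101, 102]
p 287 376.67 -7.36 [103, 103, 103, 95, 76, 70, 91, 103, 103, 103, 102, 102, 102, 101]
p 288 377.0 -6.93 [103, 102, 103, 104, 88, 70, 88, 103, 103, 102, 102, 102, 102, 102]
p 289 377.05 -7.12 [103, 103, 104, 104, 88, 63, 85, 103, 103, 104, 103, 102, 103, 103]
p 290 377.12 -7.28 [102, 103, 103, 103, 89, 67, 84, 101, 102, 101, 101, 103, 103, 104]
p 291 377.63 -6.46 [101, 102, 100, 100, 92, 71, 76, 95, 100, 91, 92, 103, 104, 104]
p 292 377.63 -6.77 [101, 102, 87, 84, 87, 65, 66, 88, 94, 76, 86, 103, 104, 103]
t 297 378.83 -4.11
t 298 378.87 -4.32
t 299 379.05 -4.23
t 300 379.25 -4.09
t 301 379.48 -3.91
t 302 379.68 -3.76
[554.26291342  62.24840978  72.11251915] [-3.13735972e+00 -4.66035390e-04 -2.94411966e+00] [-3.21794021e+00 -6.33282879e+00 -3.32145802e-03]
```

Call:
{"name": "apply_moves", "arguments": {"rows": [[[0, 0.013, 0], [0, 0, 0], 0], [[0, 0.013, 0], [0, 0, 0], 0], [[0, 0, 0], [0, 0, 0], 0], [[0, 0, 0], [0, 0, 0], 0]]}}

```text
time_s: 10.75
eef_pos: [553.7, 65.0, 72.1]
orientation: [-3.137, -0.0, -2.944]
wrist_force: [-3.5, -7.6, -0.6]
opening: 13.3
grip_force: 43.6
```

```bash
python3 meas.py
```

```text
p 286 377.72 -4.66 [102, 103, 103, 102, 102, 88, 78, 94, 104, 102, 102, 102, 102, 102]
p 287 377.76 -4.88 [103, 103, 103, 103, 102, 88, 76, 94, 103, 103, 102, 102, 102, 102]
p 288 378.16 -4.3 [103, 103, 103, 104, 103, 90, 68, 83, 101, 103, 102, 102, 102, 102]
p 289 378.44 -3.99 [103, 103, 104, 104, 103, 89, 65, 69, 90, 102, 103, 103, 103, 102]
p 290 378.59 -3.97 [102, 103, 103, 103, 103, 90, 67, 65, 86, 101, 101, 103, 103, 103]
p 291 378.49 -4.52 [102, 102, 100, 99, 101, 86, 62, 71, 89, 91, 92, 103, 104, 103]
p 292 378.38 -5.08 [101, 101, 87, 83, 100, 93, 73, 72, 83, 76, 86, 103, 103, 103]
t 297 378.81 -4.13
t 298 378.88 -4.31
t 299 379.08 -4.17
t 300 379.27 -4.06
t 301 379.49 -3.89
t 302 379.67 -3.79
[553.71970399  64.98060932  72.12616829] [-3.13676572e+00 -4.53125289e-04 -2.94401015e+00] [-2.50146322 -7.28582749 -0.28239932]
```

Call:
{"name": "apply_moves", "arguments": {"rows": [[[0, -0.015, 0], [0, 0, 0], 0], [[0, -0.014, 0], [0, 0, 0], 0], [[0, 0, 0], [0, 0, 0], 0], [[0, 0, 0], [0, 0, 0], 0]]}}

```text
time_s: 11.55
eef_pos: [553.7, 64.9, 72.1]
orientation: [3.141, -0.0, -2.945]
wrist_force: [-5.1, 2.4, 0.8]
opening: 12.9
grip_force: 43.8
```

Call:
{"name": "apply_moves", "arguments": {"rows": [[[0, 0, 0], [0, 0, 0], 0.4], [[0, 0, 0], [0, 0, 0], 0.4], [[0, 0, -0.1], [0, 0, 0], 0.4], [[0, 0, -0.2], [0, 0, 0], 0.4], [[0, 0, -0.2], [0, 0, 0], 0.4], [[0.171, 0.198, 0], [0, 0, 0], 0.4], [[0.171, 0.198, 0], [0, 0, 0], 0.4], [[0.171, 0.198, 0], [0, 0, 0], 0.4], [[0, 0, 0], [0, 0, 0.033], 0.4], [[0, 0, 0], [0, 0, 0], 0.4], [[0, 0, 0], [0, 0, 0], 0.4]]}}

```text
time_s: 12.65
eef_pos: [481.0, 122.1, 133.3]
orientation: [-3.141, 0.003, -2.995]
wrist_force: [0.3, 0.2, -0.2]
opening: 34.2
grip_force: 0.0
```

```bash
python3 meas.py; python3 - <<'E'
from h import *
s=cam('scene');t=cam('top')
a=s['color'][170:270,290:440,::-1]; cv2.imwrite('pics/s4c.png',cv2.resize(a,None,fx=5,fy=5,interpolation=cv2.INTER_CUBIC))
print(proj(s,[[479.4,122.8,93],[543.7,132.2,57]])) 
E
```

```text
p 286 377.72 -4.65 [102, 102, 103, 102, 102, 89, 79, 95, 103, 102, 101, 102, 102, 102]
p 287 377.79 -4.83 [103, 103, 103, 103, 103, 89, 75, 94, 103, 102, 102, 102, 102, 103]
p 288 378.13 -4.36 [103, 103, 104, 104, 103, 90, 67, 84, 101, 102, 101, 102, 102, 102]
p 289 378.42 -4.04 [102, 103, 104, 104, 104, 89, 65, 70, 91, 103, 103, 103, 103, 103]
p 290 378.57 -4.01 [103, 103, 103, 103, 103, 89, 66, 65, 86, 100, 101, 103, 103, 103]
p 291 378.47 -4.56 [102, 102, 100, 100, 102, 86, 62, 71, 90, 91, 92, 103, 104, 103]
p 292 378.38 -5.09 [101, 102, 87, 84, 100, 92, 73, 73, 84, 76, 86, 103, 104, 102]
t 297 378.84 -4.08
t 298 378.89 -4.28
t 299 379.01 -4.31
t 300 379.26 -4.07
t 301 379.47 -3.92
t 302 379.71 -3.7
[479.84564851 121.95231608 131.91790911] [-3.14158955e+00 -2.00327408e-04 -2.99678104e+00] [0.11229484 0.58094588 0.65323911]
[[380.69515055 185.23012515]
 [381.47477263 214.44696732]]
```

View pics/s4c.png

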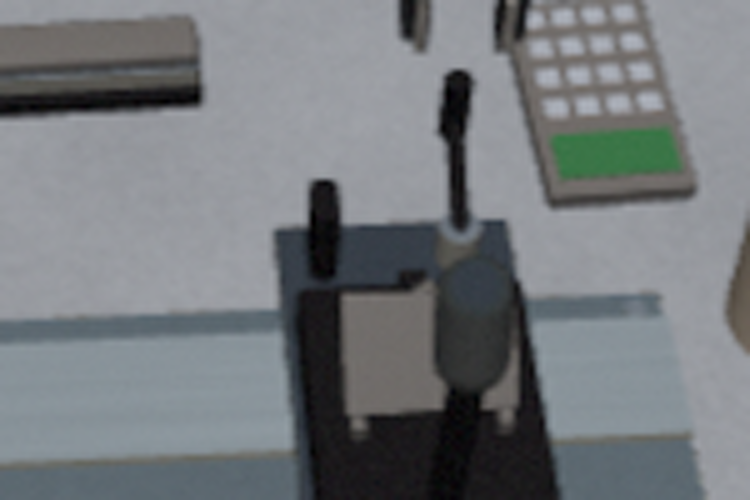

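The knob top at crop (457,75) is within 1 px of the prediction, and the pointer has not shifted. I'll descend and grip the knob.

Call:
{"name": "apply_moves", "arguments": {"rows": [[[0, 0, 0.15], [0, 0, 0], 0.4], [[0, 0, 0.2], [0, 0, 0], 0.4], [[0, 0, 0.1], [0, 0, 0], 0.4], [[0, 0, 0], [0, 0, 0], 0], [[0, 0, 0], [0, 0, 0], 0], [[0, 0, 0], [0, 0, 0], 0], [[0, 0, 0], [0, 0, 0], 0]], "squeeze": 30}}

```text
time_s: 13.85
eef_pos: [478.1, 123.0, 76.9]
orientation: [3.14, -0.002, -2.997]
wrist_force: [0.5, 5.7, -11.3]
opening: 14.7
grip_force: 29.3
```

Call:
{"name": "apply_moves", "arguments": {"rows": [[[-0.0044, 0.0688, 0], [0, 0, 0.0811], 0], [[-0.0044, 0.0688, 0], [0, 0, 0.0811], 0], [[-0.0044, 0.0688, 0], [0, 0, 0.0811], 0], [[-0.0044, 0.0688, 0], [0, 0, 0.0811], 0], [[-0.0044, 0.0688, 0], [0, 0, 0.0811], 0], [[-0.0044, 0.0688, 0], [0, 0, 0.0811], 0], [[0, 0, 0], [0, 0, 0], 0]]}}

```text
time_s: 14.55
eef_pos: [489.3, 169.3, 76.8]
orientation: [-3.139, -0.003, 2.523]
wrist_force: [-1.4, 1.6, -9.3]
opening: 15.0
grip_force: 29.7
```

```bash
python3 meas.py|grep p
```

```text
p 286 377.45 -5.27 [104, 104, 104, 104, 93, 72, 74, 94, 104, 103, 103, 103, 103, 103]
p 287 377.51 -5.45 [104, 104, 105, 104, 96, 80, 79, 95, 104, 104, 103, 103, 103, 103]
p 288 377.79 -5.13 [104, 104, 104, 105, 104, 90, 76, 94, 104, 104, 103, 104, 104, 103]
p 289 378.07 -4.82 [104, 104, 104, 105, 104, 87, 62, 84, 102, 104, 104, 104, 104, 103]
p 290 378.38 -4.44 [103, 104, 104, 104, 104, 89, 66, 71, 92, 102, 102, 104, 105, 104]
p 291 378.37 -4.79 [103, 103, 101, 100, 102, 89, 68, 78, 94, 92, 93, 104, 105, 105]
p 292 378.39 -5.06 [102, 103, 88, 85, 101, 88, 64, 71, 82, 76, 86, 105, 105, 104]
```

Call:
{"name": "apply_moves", "arguments": {"rows": [[[0.01, 0.0688, 0], [0, 0, 0.0811], 0], [[0, 0, 0], [0, 0, 0], 0]]}}

```text
time_s: 15.15
eef_pos: [494.7, 176.2, 77.2]
orientation: [-3.14, 0.001, 2.396]
wrist_force: [0.7, -0.2, -15.7]
opening: 14.9
grip_force: 29.5
```

```bash
python3 meas.py|grep -v t
```

```text
p 286 377.44 -5.3 [103, 104, 104, 103, 93, 72, 74, 94, 104, 104, 103, 103, 103, 103]
p 287 377.49 -5.49 [104, 104, 105, 104, 95, 79, 79, 96, 104, 104, 103, 103, 103, 103]
p 288 377.78 -5.17 [104, 104, 105, 104, 104, 89, 76, 95, 104, 104, 103, 103, 103, 103]
p 289 378.07 -4.82 [104, 104, 104, 105, 104, 88, 62, 84, 103, 104, 104, 104, 104, 104]
p 290 378.4 -4.41 [103, 104, 104, 104, 104, 90, 66, 72, 92, 102, 102, 104, 105, 105]
p 291 378.39 -4.73 [103, 103, 101, 100, 103, 90, 68, 77, 94, 93, 93, 104, 105, 104]
p 292 378.4 -5.04 [102, 103, 88, 85, 102, 88, 64, 72, 82, 76, 87, 104, 105, 104]
[494.65793768 176.19518911  77.38774382] [-3.14088692e+00  2.45181382e-04  2.39558723e+00] [  1.56246381  -0.45677408 -20.79566376]
```

Call:
{"name": "apply_moves", "arguments": {"rows": [[[0.012, 0.0688, 0.012], [0, 0, 0.0811], 0], [[0, 0, 0], [0, 0, 0], 0], [[0, 0, 0], [0, 0, 0], 0]]}}

```text
time_s: 15.85
eef_pos: [501.4, 183.1, 77.2]
orientation: [3.139, 0.004, 2.271]
wrist_force: [4.9, -2.8, -18.6]
opening: 14.8
grip_force: 29.8
```

```bash
python3 meas.py|grep -v t
```

```text
p 286 377.43 -5.31 [104, 104, 104, 103, 93, 72, 74, 94, 104, 103, 103, 103, 103, 103]
p 287 377.49 -5.49 [104, 105, 104, 104, 95, 79, 79, 95, 104, 103, 103, 103, 103, 103]
p 288 377.79 -5.14 [104, 104, 104, 105, 105, 89, 76, 94, 104, 104, 103, 103, 103, 103]
p 289 378.08 -4.8 [104, 104, 104, 105, 105, 88, 62, 84, 102, 104, 104, 104, 104, 104]
p 290 378.36 -4.5 [103, 104, 103, 104, 104, 89, 66, 72, 92, 102, 102, 104, 104, 105]
p 291 378.35 -4.83 [102, 104, 101, 100, 101, 90, 69, 78, 95, 93, 93, 104, 105, 105]
p 292 378.4 -5.03 [102, 102, 88, 85, 101, 87, 64, 71, 83, 76, 87, 105, 106, 104]
[501.42400078 183.0905868   77.25044472] [3.13842823 0.00338516 2.27092316] [  5.1098329   -3.43587811 -18.1827939 ]
```

Call:
{"name": "apply_moves", "arguments": {"rows": [[[-0.02, 0.0688, 0.005], [0, 0, 0.0811], 0], [[-0.0044, 0.0688, 0], [0, 0, 0.0811], 0], [[-0.0044, 0.0688, 0], [0, 0, 0.0811], 0], [[-0.0044, 0.0688, 0], [0, 0, 0.0811], 0], [[0, 0.02, 0], [0, 0, 0], 0], [[0, 0, 0], [0, 0, 0], 0], [[0, 0, 0], [0, 0, 0], 0]]}}

```text
time_s: 16.95
eef_pos: [531.4, 197.0, 76.9]
orientation: [-3.139, -0.001, 1.763]
wrist_force: [-5.5, -0.6, -7.5]
opening: 15.2
grip_force: 31.0
```

```bash
python3 meas.py|grep -v t
```

```text
p 286 377.43 -5.31 [104, 104, 104, 103, 92, 71, 74, 94, 104, 104, 103, 103, 104, 103]
p 287 377.5 -5.47 [104, 104, 104, 104, 96, 79, 79, 96, 104, 104, 103, 103, 104, 103]
p 288 377.81 -5.1 [104, 104, 105, 105, 104, 90, 76, 94, 104, 104, 103, 103, 103, 103]
p 289 378.07 -4.82 [104, 104, 105, 105, 105, 88, 62, 84, 103, 104, 104, 104, 104, 104]
p 290 378.37 -4.46 [104, 104, 104, 103, 104, 90, 66, 72, 92, 102, 102, 104, 104, 105]
p 291 378.4 -4.72 [103, 104, 101, 100, 103, 90, 68, 77, 95, 92, 93, 104, 105, 104]
p 292 378.34 -5.17 [102, 103, 88, 85, 101, 87, 64, 72, 82, 77, 86, 105, 105, 104]
[531.43947952 196.94646627  76.90759401] [-3.13881778e+00 -8.30358500e-04  1.76275976e+00] [-5.26392089 -1.28520414 -7.97626503]
```

Call:
{"name": "apply_moves", "arguments": {"rows": [[[0, 0.02, 0], [0, 0, 0], 0], [[0, 0, 0], [0, 0, 0], 0], [[0, 0, 0], [0, 0, 0], 0]]}}

```text
time_s: 17.65
eef_pos: [531.8, 197.1, 76.7]
orientation: [-3.134, -0.001, 1.763]
wrist_force: [-9.7, -1.4, -3.7]
opening: 14.7
grip_force: 31.4
```

Call:
{"name": "apply_moves", "arguments": {"rows": [[[0, -0.015, 0], [0, 0, 0], 0], [[0, -0.015, 0], [0, 0, 0], 0], [[0, 0, 0], [0, 0, 0], 0.4], [[0, 0, 0], [0, 0, 0], 0.4], [[0, 0, -0.1], [0, 0, 0], 0.4], [[0, 0, -0.3], [0, 0, 0], 0.4], [[0, 0, -0.3], [0, 0, 0], 0], [[0, 0, -0.15], [0, 0, 0], 0], [[0, 0, 0], [0, 0, 0], 0], [[0, 0, 0], [0, 0, 0], 0]]}}

```text
time_s: 18.65
eef_pos: [532.6, 196.8, 179.6]
orientation: [3.138, -0.0, 1.758]
wrist_force: [-0.3, -0.5, -0.8]
opening: -0.1
grip_force: 0.0
```

```bash
python3 meas.py|grep -v t; python3 - <<'E'
from h import *
s=cam('scene');t=cam('top')
a=s['color'][170:300,320:430,::-1]; a=cv2.resize(a,None,fx=4,fy=4,interpolation=cv2.INTER_CUBIC)
b=t['color'][110:220,230:330,::-1]; b=cv2.resize(b,None,fx=3.5,fy=3.5,interpolation=cv2.INTER_CUBIC)
b=cv2.copyMakeBorder(b,0,520-b.shape[0],0,0,cv2.BORDER_CONSTANT)
cv2.imwrite('pics/s5c.png',np.hstack([a,b]))
E
```

```text
p 286 377.44 -5.28 [103, 103, 103, 103, 92, 71, 74, 93, 103, 104, 103, 102, 102, 103]
p 287 377.49 -5.5 [104, 104, 103, 103, 95, 78, 79, 95, 104, 103, 103, 103, 102, 102]
p 288 377.77 -5.19 [103, 103, 104, 105, 104, 88, 76, 94, 104, 103, 102, 103, 102, 103]
p 289 378.07 -4.82 [103, 104, 104, 104, 104, 87, 62, 84, 102, 103, 103, 103, 104, 103]
p 290 378.37 -4.46 [103, 104, 104, 103, 103, 89, 66, 72, 92, 102, 102, 104, 104, 104]
p 291 378.41 -4.69 [103, 103, 101, 100, 102, 89, 67, 76, 94, 92, 93, 104, 104, 104]
p 292 378.33 -5.18 [101, 102, 87, 85, 101, 87, 63, 72, 83, 76, 86, 104, 104, 103]
[530.88532541 196.38144161 176.90590262] [-3.13968654e+00  1.15570190e-04  1.75805544e+00] [ 0.11500331 -0.15497418 -0.05175605]
```

View pics/s5c.png

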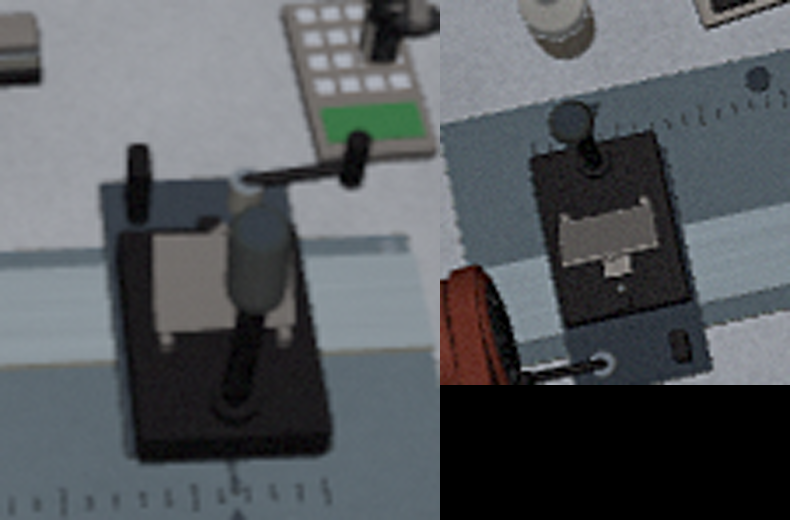

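The lever is back along the rail. In the scene half, the cover's hinge knuckles are at (167,342) and (284,340). In the top half, the knuckles are at (563,218) and (647,201), the free edge runs from (566,263) to (660,243), and the catch is at (618,266).

```bash
python3 - <<'E'
from h import *
s=cam('scene');t=cam('top')
S=lambda x,y:((x+.5)/4+319.5,(y+.5)/4+169.5); T=lambda x,y:((x-440+.5)/3.5+229.5,(y+.5)/3.5+109.5)
e=np.array([np.cos(.193),np.sin(.193),0]);f=np.array([-e[1],e[0],0])
def pr(n,p):print(n,p.round(1),'e %.1f f %.1f'%(p@e,p@f))
for z in(68,):
    pr('hingeS',(onz(s,S(167,342),z)+onz(s,S(284,340),z))/2); pr('hingeT',(onz(t,T(563,220),z)+onz(t,T(647,203),z))/2)
pr('catchT',onz(t,T(618,268),76))
for z in(80,95,105,115,125): pr('edgeT%d'%z,(onz(t,T(566,263),z)+onz(t,T(660,243),z))/2)
for z in(80,95,105,115,125): pr('edgeS%d L'%z,onz(s,S(155,236),z))
pr('catch back',onz(t,T(620,287),62))
pr('pivot',onz(t,T(605,363),57))
E
```

```text
hingeS [673.8 127.3  68. ] e 685.7 f -4.3
hingeT [671.3 127.1  68. ] e 683.2 f -4.0
catchT [622.6 116.1  76. ] e 633.3 f -5.4
edgeT80 [634.7 119.7  80. ] e 645.9 f -4.3
edgeT95 [633.  118.2  95. ] e 643.9 f -5.4
edgeT105 [631.8 117.2 105. ] e 642.6 f -6.1
edgeT115 [630.6 116.2 115. ] e 641.2 f -6.9
edgeT125 [629.5 115.2 125. ] e 639.9 f -7.6
edgeS80 L [613.4  80.3  80. ] e 617.4 f -38.8
edgeS95 L [625.   80.6  95. ] e 628.8 f -40.7
edgeS105 L [632.7  80.8 105. ] e 636.4 f -42.0
edgeS115 L [640.4  81.  115. ] e 644.0 f -43.3
edgeS125 L [648.1  81.2 125. ] e 651.6 f -44.6
catch back [608. 116.  62.] e 618.9 f -2.7
pivot [544.5 130.1  57. ] e 559.4 f 23.2
```

Call:
{"name": "apply_moves", "arguments": {"rows": [[[-0.1975, 0.1705, 0], [0, 0, 0], 0], [[-0.1975, 0.1705, 0], [0, 0, 0], 0], [[-0.1975, 0.1705, 0], [0, 0, 0], 0], [[-0.1975, 0.1705, 0], [0, 0, 0], 0], [[0, 0, 0.15], [0, 0, 0], 0], [[0, 0, 0.15], [0, 0, 0], 0], [[0, 0, 0.08], [0, 0, 0], 0], [[0, 0, 0], [0, 0, 0], 0], [[0, 0, 0], [0, 0, 0], 0]]}}

```text
time_s: 20.15
eef_pos: [629.5, 118.9, 132.6]
orientation: [3.141, 0.0, 1.758]
wrist_force: [0.9, 0.4, -0.3]
opening: 0.1
grip_force: 0.0
```

Call:
{"name": "apply_moves", "arguments": {"rows": [[[0, 0, 0.046], [0, 0, 0], 0], [[0, 0, 0.046], [0, 0, 0], 0], [[0, 0, 0.046], [0, 0, 0], 0], [[0, 0, 0.046], [0, 0, 0], 0], [[0, 0, 0.046], [0, 0, 0], 0], [[0, 0, 0.046], [0, 0, 0], 0], [[0, 0, 0.046], [0, 0, 0], 0], [[0, 0, 0.046], [0, 0, 0], 0], [[0, 0, 0], [0, 0, 0], 0]]}}

```text
time_s: 21.05
eef_pos: [628.9, 118.6, 87.1]
orientation: [-3.14, -0.0, 1.758]
wrist_force: [-0.7, 0.7, -0.4]
opening: -0.1
grip_force: 0.0
```

Call:
{"name": "apply_moves", "arguments": {"rows": [[[0, 0, 0.02], [0, 0, 0], 0], [[0, 0, 0.02], [0, 0, 0], 0], [[0, 0, 0.02], [0, 0, 0], 0], [[0, 0, 0], [0, 0, 0], 0]]}}

```text
time_s: 21.45
eef_pos: [629.7, 118.7, 81.9]
orientation: [3.141, 0.0, 1.758]
wrist_force: [-3.1, -0.2, 6.6]
opening: 0.1
grip_force: 2.8
```

Call:
{"name": "apply_moves", "arguments": {"rows": [[[0, 0, 0.02], [0, 0, 0], 0], [[0, 0, 0], [0, 0, 0], 0], [[0, 0, 0], [0, 0, 0], 0]]}}

```text
time_s: 21.75
eef_pos: [629.8, 118.7, 81.6]
orientation: [-3.141, 0.0, 1.758]
wrist_force: [-7.3, -0.3, 14.0]
opening: -0.2
grip_force: 7.0
```

Call:
{"name": "apply_moves", "arguments": {"rows": [[[0, 0, 0.02], [0, 0, 0], 0], [[0, 0, 0.015], [0, 0, 0], 0], [[0, 0, 0], [0, 0, 0], 0], [[0, 0, 0], [0, 0, 0], 0]]}}

```text
time_s: 22.15
eef_pos: [630.0, 118.6, 81.0]
orientation: [-3.14, 0.0, 1.759]
wrist_force: [-13.8, -1.8, 30.2]
opening: -0.0
grip_force: 14.6
```

Call:
{"name": "apply_moves", "arguments": {"rows": [[[0, 0, -0.05], [0, 0, 0], 0], [[0, 0, -0.15], [0, 0, 0], 0], [[0, 0, -0.3], [0, 0, 0], 0], [[0, 0, -0.3], [0, 0, 0], 0], [[0.05, -0.3, 0], [0, 0, 0], 0], [[0.05, -0.3, 0], [0, 0, 0], 0], [[0.05, -0.3, 0], [0, 0, 0], 0], [[0.05, -0.3, 0], [0, 0, 0], 0], [[0, 0, 0], [0, 0, 0], 0], [[0, 0, 0], [0, 0, 0], 0]]}}

```text
time_s: 23.15
eef_pos: [483.3, 115.5, 170.2]
orientation: [3.14, 0.0, 1.758]
wrist_force: [0.4, 0.6, 0.9]
opening: 0.4
grip_force: 0.0
```

```bash
python3 meas.py; python3 - <<'E'
from h import *
s=cam('scene');t=cam('top')
a=s['color'][170:300,320:430,::-1]; a=cv2.resize(a,None,fx=4,fy=4,interpolation=cv2.INTER_CUBIC)
b=t['color'][110:220,230:330,::-1]; b=cv2.resize(b,None,fx=3.5,fy=3.5,interpolation=cv2.INTER_CUBIC)
b=cv2.copyMakeBorder(b,0,520-b.shape[0],0,0,cv2.BORDER_CONSTANT)
cv2.imwrite('pics/s6c.png',np.hstack([a,b]))
e=np.array([np.cos(.193),np.sin(.193),0]);f=np.array([-e[1],e[0],0])
for ang in(0,.3):
    q=684.5*e-4.3*f+np.array([0,0,68])-60*np.cos(ang)*e+np.array([0,0,3+60*np.sin(ang)])
    for k in(-40,40):
        u=proj(s,q+k*f)[0];v=proj(t,q+k*f)[0]; print(ang,((u-[320,170])*4).round(),((v-[230,110])*3.5+[440,0]).round())
E
```

```text
p 286 377.44 -5.29 [102, 102, 102, 101, 90, 70, 72, 92, 101, 101, 100, 101, 100, 101]
p 287 377.51 -5.45 [102, 102, 102, 101, 93, 77, 77, 93, 102, 101, 101, 101, 102, 101]
p 288 377.82 -5.07 [102, 102, 102, 102, 102, 88, 74, 93, 102, 101, 101, 101, 101, 101]
p 289 378.05 -4.87 [102, 102, 102, 103, 103, 85, 62, 82, 101, 102, 101, 101, 102, 102]
p 290 378.39 -4.43 [101, 102, 102, 102, 101, 88, 64, 71, 90, 100, 100, 102, 102, 102]
p 291 378.49 -4.51 [100, 101, 99, 98, 100, 88, 67, 76, 93, 90, 92, 102, 102, 103]
p 292 378.28 -5.29 [99, 100, 86, 83, 99, 85, 62, 70, 81, 75, 85, 102, 103, 102]
t 297 378.88 -3.98
t 298 378.83 -4.41
t 299 379.06 -4.22
t 300 379.29 -4.0
t 301 379.49 -3.88
t 302 379.7 -3.72
[484.30642714 115.38845363 170.46882078] [ 3.14132813e+00 -7.88072962e-06  1.75779049e+00] [ 0.16009106 -0.11635155 -0.13203899]
0 [145. 254.] [665. 268.]
0 [279. 248.] [571. 288.]
0.3 [147. 239.] [663. 262.]
0.3 [283. 233.] [568. 283.]
```

View pics/s6c.png

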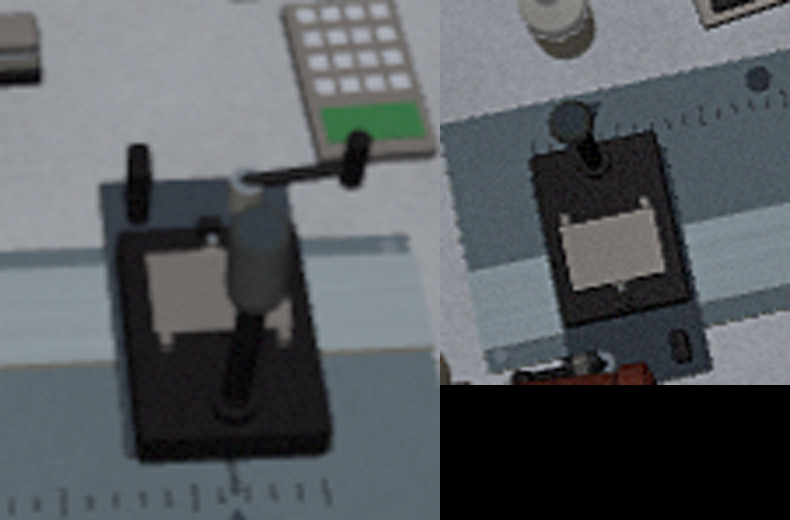

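The cover edge at scene crop (145,253) matches the shut prediction of (145,254). The lever is locked, and the pointer is about 0.8 mm from the triangle tip. I'm handing the job in.

```bash
python3 -c "
from plant import ctrl
print(ctrl.finish_job())"
```

```text
the job is handed in; nothing more can be done
None
```

Job handed in at about 24 s of robot time: I opened the lever, set the console so its pointer measures about 0.8 mm short of the triangle's tip, swung the lever back to its locked stop, and pressed the key cover shut, where it stayed after release.

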